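Seat and lock a strip magazine in the loader nest

TASK

Push the strip magazine along its guide rails until it is fully home against the backstop of the loader nest, without lifting or tipping it. Then push the nest's locking lever by its upright post round past the first notch, all the way to its second stop, so that its keeper arm locks in behind the magazine. Just push with the fingertips, nothing needs gripping; leave the magazine home, the lever at its stop and the other things where they stand.

Things in the scene. Friction and masses are not known exactly. Their poses are not given: they have to be found in the camera images.
- nest: Loader nest, fixed to the table: aluminium plate 200 x 175 x 12 mm (x -110 to +90, y -130 to +45 mm) with two guide rails, backstop and locking lever. Origin on the table, under the channel's middle line; +x along the channel to the backstop, +y left. Rails: inner faces y +-27.5 mm, outer +-37.5 (flared mouth ends +-43), x -107 to +70 mm, tops 30 mm above the table (screws 31.5).
- backstop (a point): Middle of the backstop's face that the magazine is pushed against, 40 mm above the table, at x = +70, y = 0 mm in the nest's frame. The steel backstop is 75 mm wide, its top 52 mm above the table.
- strip_magazine: Small open-ended white strip magazine, 84 mm long (its x), 50 wide, 55 high, 0.13 to 0.27 kg, loose between the rails. Origin at the centre of its underside, 12 mm above the table. Its x points along the channel as the nest's. Its near end, to be pushed, is 42 mm behind the origin (-x). It starts 28 to 73 mm short of home; fully home its origin is at x = +28 mm in the nest's frame.
- lock_lever (a joint): Angle of the locking lever in rad, growing clockwise seen from above. 0: open (it starts there, within 0.1). 0.8: first notch. 1.6: second stop, locked. A sprung cam pulls it to the nearest of these and holds it there; pushing it over each hump, at about 0.4 and 1.2, takes up to about 6 N at the post, and past a hump it snaps on by itself.
- lever_post (a point): Middle of the lever's upright black round post, 72 mm above the table. Post 16 mm across, top 90 mm above the table, on the lever's arm (40 to 50 mm above the table, 14 mm wide), 90 mm from the pivot. Seen from the pivot it stands at -45 deg minus the joint value, counter-clockwise from the nest's +x: it swings from the backstop side round through -y to the near side.
- lever_pivot (a point): Lever's vertical pivot, 45 mm above the table, at x -26, y -62 mm in the nest's frame. The lever also has a keeper arm 64 mm long, 12 wide, 40 to 50 mm above the table: open, it points along the nest's -x beside the rail; locked, it lies across the channel close behind the seated magazine. Two stop pins, 50 mm from the pivot, tops 50 mm above the table, flank the ends of the handle's swing.
- big_magazine: Bystander, loose: larger white strip magazine 100 x 50 x 62 mm standing on the table to the right of the near end of the nest. Origin at the centre of its underside.
- flux_jar: Bystander, loose: round jar with black cap, 48 mm across, 50 mm high, on the table behind the backstop. Origin at the centre of its underside.
- clips: Bystander, loose: blue box with clear lid, 44 x 70 x 30 mm, on the table to the left of the nest. Origin at the centre of its underside.
Mind the look-alikes: they are no part of the job. What is shaped like the strip_magazine but green or pink is not meant.

How it is judged:
On the way:
1. the magazine is home against the backstop (within 4 mm) while the lever is still open (below 0.3 rad) (x of strip_magazine in the frame of nest above 0.024 m and value of joint lock_lever below 0.3 rad), for 0.2 s.
At the end, for the whole second after the job is handed in: The magazine rests upright between the rails, within 4 mm of the backstop, and the lever is at its second stop (above 1.5 of 1.6 rad) (x of strip_magazine in the frame of nest between 0.024 and 0.032 m and y of strip_magazine in the frame of nest between -0.005 and 0.005 m and angle between strip_magazine's own z axis and vertical below 0.1 rad and linear speed of strip_magazine below 0.02 m/s and value of joint lock_lever above 1.5 rad); the robot touches nothing.
It fails at once if the magazine is lifted more than 10 mm off the nest's plate (z of strip_magazine in the frame of nest above 0.022 m).
It fails at once if the magazine is tipped by more than 0.3 rad (angle between strip_magazine's own z axis and vertical above 0.3 rad).
It fails at once if a bystander (larger magazine, jar or box) is moved by more than 20 mm (distance of any of big_magazine, flux_jar, clips from where it was at the start of the episode above 0.02 m).
It also fails if it takes over 51 s, if anything falls off the work surface, if the arm or the gripper's body presses on something with over 40 N, if the wrist force passes 120 N, or if a joint passes its speed limit or range.

ROBOT

A 6-joint arm with a two-finger parallel gripper is mounted at the origin on the work surface; the furniture and walls round the work are solid. World frame = base frame: x ahead of the robot, y to its left, z up, the work surface at z = 0. Lengths are in m, angles in rad, forces in N, time in s.
With the tool pointing down it reaches from about 0.35 to 0.85 m from the base axis. Payload 8.1 kg.
Tool frame: the origin (TCP) lies at the centre of the arm's flange, where the gripper is bolted on; the fingertips stand 186 mm ahead of it and the grasp point (between the pads) lies 167 mm ahead of it (robot.nose_length is the distance from the TCP to the fingertips, in m); z points along the fingers, x is the direction in which the jaws open and shut, and the axes are right-handed (so a half turn about z gives the same grasp; the last joint's range is limited). The gripper opens to 93 mm and grips with 3 to 60 N. Pads are 15 mm wide; open, the fingers measure 128 mm over their backs; the gripper's body (75 mm by 188 mm) begins 65 mm behind the grasp point.
Start: joints at [-1.197, 0.13, 1.488, -0, 1.523, -0.085], TCP at [0.266, -0.538, 0.405] pointing down, gripper open.
Joint ranges: [-2.96, 2.96], [-0.89, 2.26], [0.02, 2.5], [-1.34, 4.48], [0, 2.73], [-2.66, 2.66]. Speed limits (rad/s): [2.39, 2.39, 2.79, 3.14, 3.14, 3.14].

INTERFACE

Orientations are given as a rotation vector (axis times angle).
In Python, from plant import robot gives the robot as it stands.
- The arm moves only by the tool arm_command, never from a script. Its argument "motion" is a list of rows, each an object with "slide": the shift along the tool's x, y, z each as a share of 0.4 m, from -1 to 1, a list of three; "turn": the turn, a rotation vector about the tool's x, y, z each as a share of 0.5 rad, from -1 to 1, a list of three. A call has exactly 5 rows; each row shifts and turns the commanded pose from where the row before left it, along the tool's axes as they then stand; what a row does not reach is not made up. A row lasts 1/12 s, in which the tool goes at most 41.7 mm and 7.16 degrees, less where a joint would pass 70% of its speed; a pose out of reach is approached as far as the arm can. A call with a number of a shift or a turn outside -1 to 1 is refused whole. A call with a gripper value outside its range is refused whole. "gripper" is the opening in per cent of the stroke, from 0 (shut) to 100 (fully open), set as the call begins (left out, the last holds). The fingers move at their own pace and stop on an object; "grip_force" is the grip in N (left out, the last holds). Time passes only in rows, so rows that do not move let the fingers close, or fill a call up. It gives the time, the measured TCP pose, the force and the opening at its end, in the units of the state.
- robot.read_state(): the state, without advancing time (a new reading comes with each control period).
- robot.read_camera(name): name is "scene" or "top" or "wrist"; returns a dict with "pixels" (480x640x3 uint8, blue, green, red), "intrinsics" (3x3 intrinsics, pixels), "T" (4x4, takes a point from camera to world coordinates). Camera axes: x right, y down, z forward; pixel columns grow to the right and rows downward; lengths in m; the calibration is good to about 2 mm. A picture is of the moment at which its call begins. There is no depth.
- robot.close_job(): hands the job in, once; it reports no verdict.
The state is a dict: "t": time; "q": joint angles; "dq": joint speeds; "joint_torque": joint torques, N m; "tool_pos": TCP position; "orientation": TCP orientation; "force": force on the tool from outside, world axes, zero at the start; "wrist_torque": the same for the moment, N m; "opening": finger opening in m.
Only numpy, scipy, OpenCV 4.12 (cv2) and the standard library are available. Lean on these libraries where they do the work, as an engineer would, in place of code of your own. Each camera call takes 0.05 s, during which the arm holds its last target.

## Working session

There is one attempt and no reset: what is moved stays moved. The work goes in short steps, Python scripts to look and compute and a tool call to move; the robot and the scene stay as the last step left them, time stands still between calls to the robot, and variables do not carry over. Pictures are saved under pics/ and viewed, and the job is handed in when it is done.

Besides the shell and the picture viewer there is one more tool, called after "Request:" by a JSON object that holds its "api" and its "payload". arm_command: Moves the arm, as the interface text tells. Shift numbers are shares of 0.4 m and turn numbers shares of 0.5 rad, none past 1 either way. Its arguments: {"type":"object","properties":{"motion":{"type":"array","items":{"type":"object","properties":{"slide":{"type":"array","items":{"type":"number"}},"turn":{"type":"array","items":{"type":"number"}}}}},"gripper":{"type":"number"},"grip_force":{"type":"number"}},"required":["motion"]}

```bash
mkdir -p pics; ls; python3 - <<'E'
from plant import robot
import cv2,json,numpy as np
s=robot.read_state();print(s)
for n in("scene","top","wrist"):
    c=robot.read_camera(n);cv2.imwrite(f"pics/{n}0.png",c["pixels"]);print(n,c["intrinsics"].tolist(),np.round(c["T"],4).tolist())
    np.savez(f"{n}0.npz",K=c["intrinsics"],T=c["T"])
E
```

```text
pics
{'t': 0.0, 'q': array([-1.19742819e+00,  1.31169770e-01,  1.48928296e+00, -1.58147449e-06,
        1.52303534e+00, -8.54055088e-02]), 'dq': array([ 0.00054226, -0.00037155,  0.0006391 ,  0.00071002,  0.00063213,
        0.00053832]), 'joint_torque': array([ 5.28081400e-04, -5.59852445e+01, -4.91750264e+01,  7.70019251e-02,
        3.59716360e-02, -1.53647979e-04]), 'tool_pos': array([ 0.26563937, -0.53772798,  0.40367998]), 'orientation': array([-2.66740251e+00,  1.65754218e+00,  2.38620171e-03]), 'force': array([-0.65581432,  0.19015647,  0.78556772]), 'wrist_torque': array([-0.02106832,  0.02393631, -0.0267424 ]), 'opening': 0.09294731467920658}
scene [[543.3709192507798, 0.0, 323.13849656398963], [0.0, 543.3709192507798, 239.6488186376751], [0.0, 0.0, 1.0]] [[-0.8547, -0.3954, 0.3363, 0.1729], [-0.5188, 0.6733, -0.5269, 0.398], [-0.018, -0.6248, -0.7806, 0.8954], [0.0, 0.0, 0.0, 1.0]]
top [[555.7520858140975, 0.0, 324.6446550022469], [0.0, 555.7520858140975, 243.66278727899257], [0.0, 0.0, 1.0]] [[-0.0223, -0.9747, 0.2223, 0.3451], [-0.9997, 0.0208, -0.0089, -0.1517], [0.0041, -0.2225, -0.9749, 0.9707], [0.0, 0.0, 0.0, 1.0]]
wrist [[428.7492248947386, 0.0, 312.7496349121577], [0.0, 428.7492248947386, 239.17429298175858], [0.0, 0.0, 1.0]] [[0.4431, -0.8615, -0.2478, 0.3347], [-0.8965, -0.4263, -0.1207, -0.5048], [-0.0017, 0.2756, -0.9613, 0.3832], [0.0, 0.0, 0.0, 1.0]]
```

View pics/scene0.png

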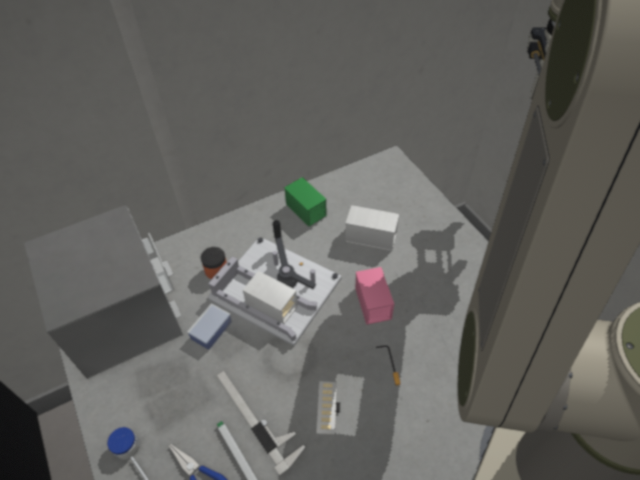

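View pics/top0.png

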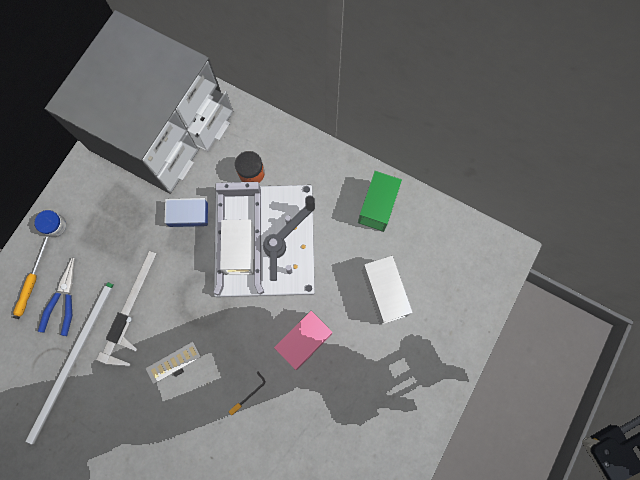

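View pics/wrist0.png

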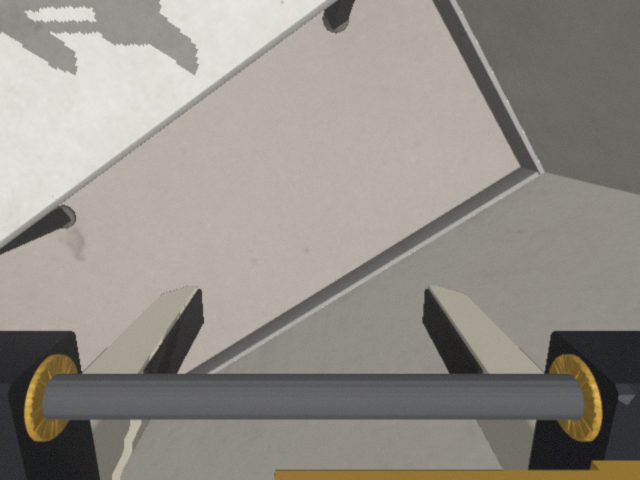

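```bash
python3 - <<'E'
import cv2
a=cv2.imread("pics/top0.png")[140:310,190:330];cv2.imwrite("pics/c1.png",cv2.resize(a,None,fx=3.5*1,fy=3.5,interpolation=cv2.INTER_CUBIC))
a=cv2.imread("pics/scene0.png")[210:350,195:355];cv2.imwrite("pics/c2.png",cv2.resize(a,None,fx=4,fy=4,interpolation=cv2.INTER_CUBIC))
E
```

```text
(no output)
```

View pics/c1.png

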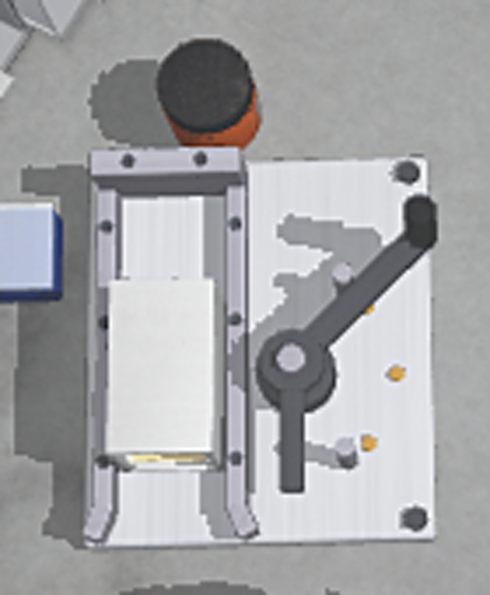

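View pics/c2.png

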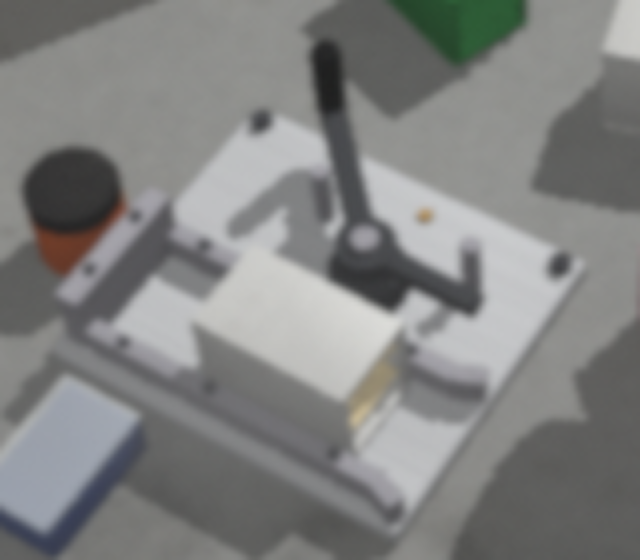

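```bash
cat > h.py <<'E'
import numpy as np
def ray(d,u,v,z):
    K,T=d["K"],d["T"]; r=T[:3,:3]@np.linalg.solve(K,[u,v,1]); o=T[:3,3]
    return (o+r*(z-o[2])/r[2])
def proj(d,p):
    K,T=d["K"],d["T"]; c=T[:3,:3].T@(np.asarray(p)-T[:3,3]); u=K@c; return u[:2]/u[2]
E
python3 - <<'E'
from h import *
import cv2
from scipy.optimize import least_squares
d=np.load("top0.npz");s=np.load("scene0.npz")
top=lambda c:(190+(c[0]+.5)/3.5-.5,140+(c[1]+.5)/3.5-.5)
sc=lambda c:(195+(c[0]+.5)/4-.5,210+(c[1]+.5)/4-.5)
pts=[(d,top((434,539)),(-.11,-.13,.012)),(d,top((427,157)),(.09,-.13,.012)),(d,top((86,544)),(-.11,.045,.012)),
(d,top((93,178)),(.07,.0375,.052)),(d,top((243,178)),(.07,-.0375,.052)),
(d,top((106,226)),None),(d,top((291,358)),None)]
S=[(s,sc((584,262)),(-.11,-.13,.012)),(s,sc((399,537)),(-.11,.045,.012))]
def W(p,q):
    c,si=np.cos(p[2]),np.sin(p[2]);return np.array([p[0]+c*q[0]-si*q[1],p[1]+si*q[0]+c*q[1],q[2]])
P=[x for x in pts+S if x[2]]
f=lambda p:np.concatenate([proj(c,W(p,q))-uv for c,uv,q in P])
r=least_squares(f,[.45,-.1,0],x_scale=[.1,.1,.1]);p=r.x
print(p,r.fun.reshape(-1,2).round(2).tolist())
np.save("nest.npy",p)
def inv(w):
    c,si=np.cos(p[2]),np.sin(p[2]);a=w[:2]-p[:2];return np.array([c*a[0]+si*a[1],-si*a[0]+c*a[1]])
for n,c,z in [("magFL",(108,279),.067),("magFR",(213,279),.067),("magNL",(107,452),.067),("magNR",(212,452),.067),("post",(421,207),.09),("pivot",(291,358),.055),("pivot",(291,358),.065),("pinA",(343,270),.05),("pinB",(345,449),.05),("keeper end",(292,491),.05),("jar",(205,82),.05),("boxR",(62,300),.03),("boxFR",(60,205),.03)]:
    w=ray(d,*top(c),z);print(n,w.round(4),inv(w).round(4))
img=[("green",(370,228),0),("bigmag near",(384,322),0),("big left top",(365,262),.062),("pink top R", (331,325),.055),("pink far",(312,312),.055),("pink left",(275,350),.055)]
for n,c,z in img: w=ray(d,*c,z);print(n,w.round(4),inv(w).round(4))
print("scene post",inv(ray(s,*sc((326,46)),.09)),"magtop far left",inv(ray(s,*sc((195,324)),.067)),inv(ray(s,*sc((346,396)),.067)))
E
```

```text
[ 0.5843033  -0.01062196  0.00191501] [[0.79, 0.37], [0.58, -0.2], [-0.89, 1.32], [-0.85, -0.67], [-0.38, -1.61], [1.55, -0.14], [-0.46, -0.33]]
magFL [0.5968 0.0143 0.067 ] [0.0126 0.0249]
magFR [ 0.5958 -0.0361  0.067 ] [ 0.0114 -0.0255]
magNL [0.5123 0.0132 0.067 ] [-0.0719  0.0239]
magNR [ 0.5112 -0.0363  0.067 ] [-0.0731 -0.0255]
post [ 0.6226 -0.1371  0.09  ] [ 0.0381 -0.1266]
pivot [ 0.5587 -0.0725  0.055 ] [-0.0257 -0.0619]
pivot [ 0.5564 -0.0734  0.065 ] [-0.028  -0.0627]
pinA [ 0.6037 -0.0977  0.05  ] [ 0.0192 -0.0871]
pinB [ 0.5145 -0.098   0.05  ] [-0.07   -0.0872]
keeper end [ 0.4946 -0.0725  0.05  ] [-0.0898 -0.0617]
jar [ 0.703  -0.0292  0.05  ] [ 0.1187 -0.0188]
boxR [0.5968 0.0439 0.03  ] [0.0126 0.0545]
boxFR [0.6464 0.0461 0.03  ] [0.0622 0.0566]
green [ 0.5936 -0.2431  0.    ] [ 0.0089 -0.2325]
bigmag near [ 0.4247 -0.2606  0.    ] [-0.1601 -0.2496]
big left top [ 0.5195 -0.2265  0.062 ] [-0.0652 -0.2158]
pink top R [ 0.4172 -0.1675  0.055 ] [-0.1674 -0.1565]
pink far [ 0.4391 -0.1368  0.055 ] [-0.1454 -0.1259]
pink left [ 0.3791 -0.0758  0.055 ] [-0.2054 -0.0648]
scene post [ 0.03874049 -0.12820094] magtop far left [0.00917784 0.02478096] [-0.07151826  0.02149316]
```

Request:
{"api": "arm_command", "payload": {"motion": [{"slide": [0, 0, 0], "turn": [0, 0, 0.229]}, {"slide": [0, 0, 0], "turn": [0, 0, 0.229]}, {"slide": [0, 0, 0], "turn": [0, 0, 0.229]}, {"slide": [0, 0, 0], "turn": [0, 0, 0.229]}, {"slide": [0, 0, 0], "turn": [0, 0, 0]}], "gripper": 32}}

```text
t: 0.57
tool_pos: [0.2657, -0.5379, 0.4043]
orientation: [-2.216, 2.226, 0.001]
force: [0.3, 0.3, 0.1]
opening: 0.0638
```

Request:
{"api": "arm_command", "payload": {"motion": [{"slide": [-0.085, -0.035, 0], "turn": [0, 0, 0]}, {"slide": [-0.085, -0.035, 0], "turn": [0, 0, 0]}, {"slide": [-0.085, -0.035, 0], "turn": [0, 0, 0]}, {"slide": [-0.085, -0.035, 0], "turn": [0, 0, 0]}, {"slide": [-0.085, -0.035, 0], "turn": [0, 0, 0]}]}}

```text
t: 0.98
tool_pos: [0.3358, -0.3663, 0.4044]
orientation: [-2.227, 2.216, 0.001]
force: [0.3, 0.0, 0.6]
opening: 0.032
```

Request:
{"api": "arm_command", "payload": {"motion": [{"slide": [-0.085, -0.035, 0], "turn": [0, 0, 0]}, {"slide": [-0.085, -0.035, 0], "turn": [0, 0, 0]}, {"slide": [-0.085, -0.035, 0], "turn": [0, 0, 0]}, {"slide": [-0.085, -0.035, 0], "turn": [0, 0, 0]}, {"slide": [-0.085, -0.035, 0], "turn": [0, 0, 0]}]}}

```text
t: 1.4
tool_pos: [0.4056, -0.1961, 0.4047]
orientation: [-2.227, 2.216, -0.0]
force: [0.7, 0.0, -0.1]
opening: 0.0298
```

Request:
{"api": "arm_command", "payload": {"motion": [{"slide": [-0.09, -0.035, 0], "turn": [0, 0, 0]}, {"slide": [-0.09, -0.035, 0], "turn": [0, 0, 0]}, {"slide": [-0.09, -0.035, 0], "turn": [0, 0, 0]}, {"slide": [-0.09, -0.035, 0], "turn": [0, 0, 0]}, {"slide": [-0.1, -0.037, 0], "turn": [0, 0, 0]}]}}

```text
t: 1.82
tool_pos: [0.4759, -0.013, 0.4048]
orientation: [-2.227, 2.216, -0.001]
force: [0.6, -1.1, 0.4]
opening: 0.0297
```

Request:
{"api": "arm_command", "payload": {"motion": [{"slide": [0, 0, 0.08], "turn": [0, 0, 0]}, {"slide": [0, 0, 0.08], "turn": [0, 0, 0]}, {"slide": [0, 0, 0.08], "turn": [0, 0, 0]}, {"slide": [0, 0, 0.08], "turn": [0, 0, 0]}, {"slide": [0, 0, 0], "turn": [0, 0, 0]}]}}

```text
t: 2.23
tool_pos: [0.4727, -0.014, 0.2699]
orientation: [2.222, -2.211, -0.014]
force: [-1.4, 1.2, -1.3]
opening: 0.0298
```

```bash
python3 - <<'E'
from plant import robot
import cv2
for n in("wrist","top"):
    c=robot.read_camera(n);cv2.imwrite(f"pics/{n}1.png",c["pixels"])
print(robot.read_state()["tool_pos"])
E
```

```text
[ 0.47519613 -0.01461695  0.27619104]
```

View pics/wrist1.png

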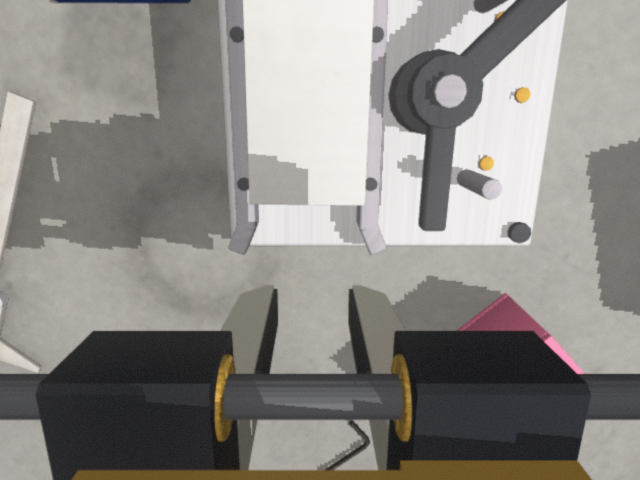

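Request:
{"api": "arm_command", "payload": {"motion": [{"slide": [-0.01, 0, 0.03], "turn": [0, 0, 0]}, {"slide": [0, 0, 0.03], "turn": [0, 0, 0]}, {"slide": [0, 0, 0.03], "turn": [0, 0, 0]}, {"slide": [0, 0, 0.02], "turn": [0, 0, 0]}, {"slide": [0, 0, 0.02], "turn": [0, 0, 0]}]}}

```text
t: 2.75
tool_pos: [0.4757, -0.0107, 0.2239]
orientation: [2.222, -2.22, -0.0]
force: [0.1, 0.0, 0.2]
opening: 0.0296
```

Request:
{"api": "arm_command", "payload": {"motion": [{"slide": [0, -0.01, 0], "turn": [0, 0, 0]}, {"slide": [0, -0.01, 0], "turn": [0, 0, 0]}, {"slide": [0, -0.01, 0], "turn": [0, 0, 0]}, {"slide": [0, -0.01, 0], "turn": [0, 0, 0]}, {"slide": [0, -0.01, 0], "turn": [0, 0, 0]}]}}

```text
t: 3.17
tool_pos: [0.4967, -0.0108, 0.2254]
orientation: [-2.222, 2.22, -0.002]
force: [0.5, -0.2, 1.3]
opening: 0.0299
```

```bash
python3 - <<'E'
from plant import robot
import cv2
for n in("wrist",):
    c=robot.read_camera(n);cv2.imwrite(f"pics/{n}2.png",c["pixels"])
s=robot.read_state();print(s["tool_pos"],s["force"])
E
```

```text
[ 0.49713658 -0.01077461  0.22550923] [-0.90348871 -0.05026986  0.19223684]
```

View pics/wrist2.png

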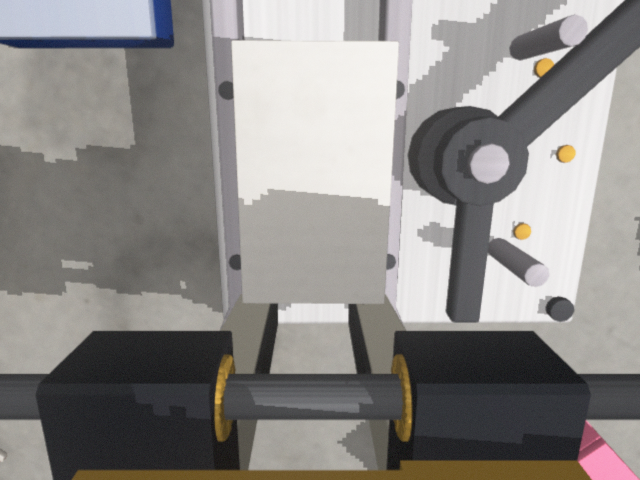

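Request:
{"api": "arm_command", "payload": {"motion": [{"slide": [0, -0.01, 0], "turn": [0, 0, 0]}, {"slide": [0, -0.01, 0], "turn": [0, 0, 0]}, {"slide": [0, -0.01, 0], "turn": [0, 0, 0]}, {"slide": [0, -0.01, 0], "turn": [0, 0, 0]}, {"slide": [0, -0.01, 0], "turn": [0, 0, 0]}]}}

```text
t: 3.63
tool_pos: [0.5161, -0.0106, 0.2247]
orientation: [2.222, -2.22, -0.0]
force: [-1.2, -0.3, 0.6]
opening: 0.03
```

Request:
{"api": "arm_command", "payload": {"motion": [{"slide": [0, -0.01, 0], "turn": [0, 0, 0]}, {"slide": [0, -0.01, 0], "turn": [0, 0, 0]}, {"slide": [0, -0.01, 0], "turn": [0, 0, 0]}, {"slide": [0, -0.01, 0], "turn": [0, 0, 0]}, {"slide": [0, -0.01, 0], "turn": [0, 0, 0]}]}}

```text
t: 4.05
tool_pos: [0.5362, -0.0107, 0.2247]
orientation: [-2.222, 2.221, 0.0]
force: [-1.8, -0.1, 1.3]
opening: 0.0298
```

Request:
{"api": "arm_command", "payload": {"motion": [{"slide": [0, -0.01, 0], "turn": [0, 0, 0]}, {"slide": [0, -0.01, 0], "turn": [0, 0, 0]}, {"slide": [0, -0.01, 0], "turn": [0, 0, 0]}, {"slide": [0, -0.01, 0], "turn": [0, 0, 0]}, {"slide": [0, -0.005, 0], "turn": [0, 0, 0]}]}}

```text
t: 4.47
tool_pos: [0.5543, -0.0107, 0.2248]
orientation: [-2.222, 2.22, -0.0]
force: [-1.8, -0.1, 1.2]
opening: 0.0295
```

```bash
python3 - <<'E'
from plant import robot
import cv2
for n in("wrist",):
    c=robot.read_camera(n);cv2.imwrite(f"pics/{n}3.png",c["pixels"])
s=robot.read_state();print(s["tool_pos"],s["force"])
E
```

```text
[ 0.55444592 -0.01066139  0.22479182] [-0.88287294  0.77058778  0.53102448]
```

View pics/wrist3.png

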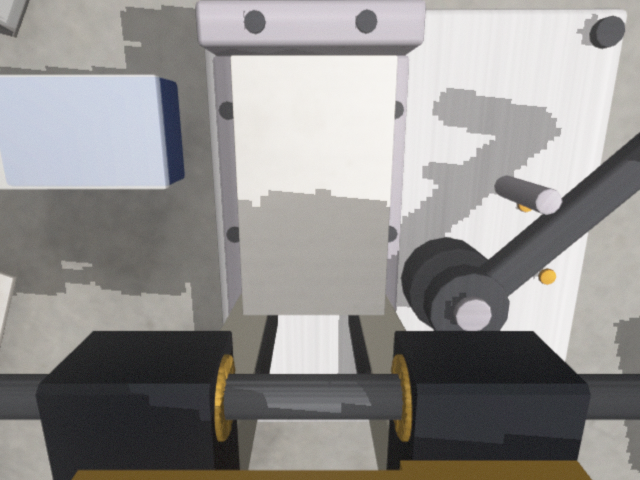

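Request:
{"api": "arm_command", "payload": {"motion": [{"slide": [0, -0.004, 0], "turn": [0, 0, 0]}, {"slide": [0, -0.004, 0], "turn": [0, 0, 0]}, {"slide": [0, -0.004, 0], "turn": [0, 0, 0]}, {"slide": [0, -0.003, 0], "turn": [0, 0, 0]}, {"slide": [0, -0.003, 0], "turn": [0, 0, 0]}]}}

```text
t: 4.93
tool_pos: [0.56, -0.0106, 0.2245]
orientation: [2.22, -2.218, -0.005]
force: [-15.8, -0.1, 14.7]
opening: 0.03
```

Request:
{"api": "arm_command", "payload": {"motion": [{"slide": [0, -0.003, 0], "turn": [0, 0, 0]}, {"slide": [0, 0, 0], "turn": [0, 0, 0]}, {"slide": [0, 0, 0], "turn": [0, 0, 0]}, {"slide": [0, 0, 0], "turn": [0, 0, 0]}, {"slide": [0, 0, 0], "turn": [0, 0, 0]}]}}

```text
t: 5.35
tool_pos: [0.5604, -0.0107, 0.2245]
orientation: [2.219, -2.217, -0.007]
force: [-17.2, -0.1, 12.7]
opening: 0.0297
```

```bash
python3 - <<'E'
from plant import robot
import cv2
for n in("wrist","scene"):
    c=robot.read_camera(n);cv2.imwrite(f"pics/{n}4.png",c["pixels"] if n=="wrist" else cv2.resize(c["pixels"][210:350,195:355],None,fx=4,fy=4,interpolation=cv2.INTER_CUBIC))
s=robot.read_state();print(s["tool_pos"],s["force"])
E
```

```text
[ 0.56038849 -0.01066188  0.22445977] [-18.11216124  -0.96389383  13.03948742]
```

View pics/wrist4.png

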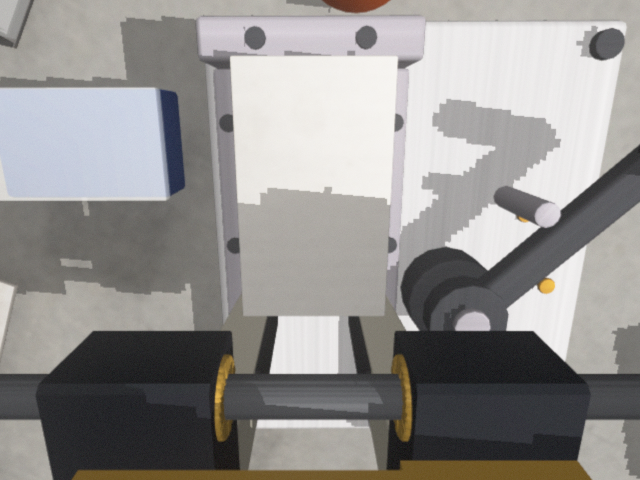

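View pics/scene4.png

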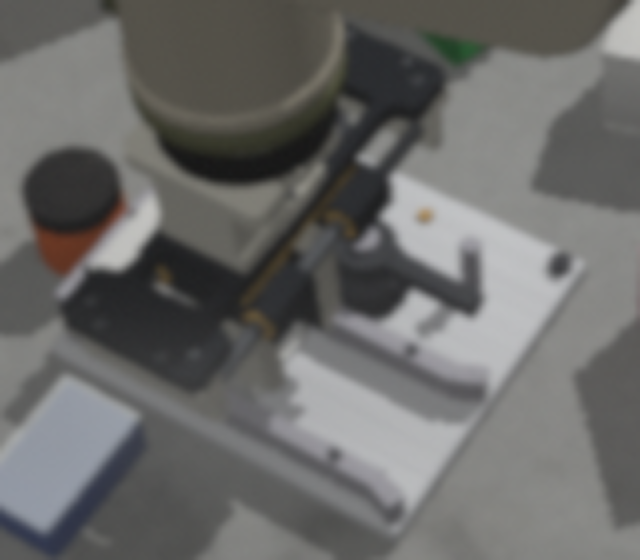

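Request:
{"api": "arm_command", "payload": {"motion": [{"slide": [0, 0.01, 0], "turn": [0, 0, 0]}, {"slide": [0, 0.02, 0], "turn": [0, 0, 0]}, {"slide": [0, 0.04, 0], "turn": [0, 0, 0]}, {"slide": [0, 0.04, 0], "turn": [0, 0, 0]}, {"slide": [0, 0.02, -0.04], "turn": [0, 0, 0]}]}}

```text
t: 5.87
tool_pos: [0.507, -0.0104, 0.2373]
orientation: [2.22, -2.218, -0.008]
force: [-0.7, 0.5, -0.5]
opening: 0.03
```

Request:
{"api": "arm_command", "payload": {"motion": [{"slide": [0, 0, -0.08], "turn": [0, 0, 0]}, {"slide": [0, 0.06, -0.08], "turn": [0, 0, 0]}, {"slide": [0, 0.06, -0.03], "turn": [0, 0, 0]}, {"slide": [0, 0.06, 0], "turn": [0, 0, 0]}, {"slide": [0, 0, 0], "turn": [0, 0, 0]}], "gripper": 0}}

```text
t: 6.28
tool_pos: [0.4356, -0.0105, 0.3172]
orientation: [-2.222, 2.22, -0.001]
force: [-1.4, 0.1, -0.9]
opening: 0.0021
```

```bash
python3 - <<'E'
from plant import robot
import cv2,numpy as np
for n in("wrist","top"):
    c=robot.read_camera(n);np.savez(f"{n}5.npz",K=c["intrinsics"],T=c["T"]);cv2.imwrite(f"pics/{n}5.png",c["pixels"] if n=="wrist" else cv2.resize(c["pixels"][140:310,190:330],None,fx=3.5,fy=3.5,interpolation=cv2.INTER_CUBIC))
s=robot.read_state();print(s["tool_pos"],s["force"])
E
```

```text
[ 0.43783326 -0.01071326  0.31694859] [-0.3035715  -0.15702564 -0.38927966]
```

View pics/wrist5.png

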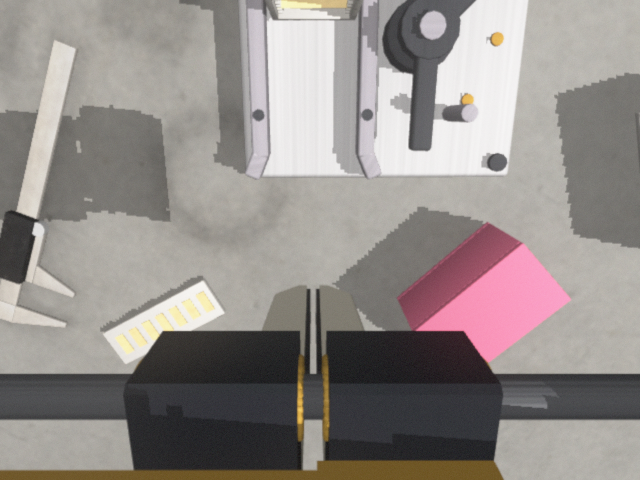

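View pics/top5.png

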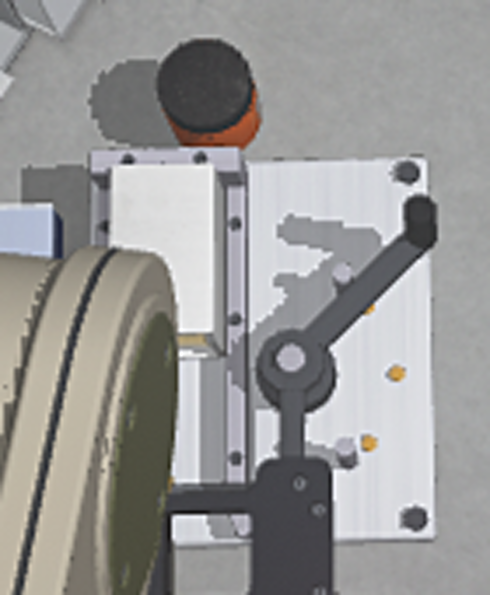

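```bash
python3 - <<'E'
from h import *
d=np.load("top0.npz");p=np.load("nest.npy")
top=lambda c:(190+(c[0]+.5)/3.5-.5,140+(c[1]+.5)/3.5-.5)
for c in [(110,165),(214,165),(210,337)]:
    print(ray(d,*top(c),.067)[:2]-p[:2])
w=np.load("wrist5.npz")
for q in [(-.014,-.02,.012),(-.014,.02,.012),(-.107,.0375,.03),(-.11,-.13,.012)]: print(proj(w,[q[0]+p[0],q[1]+p[1],q[2]]))
E
```

```text
[0.07013146 0.02509931]
[ 0.06907274 -0.02556845]
[-0.01723041 -0.02428653]
[344.46677868  16.79499108]
[277.96100016  16.70204736]
[250.68327368 175.61150264]
[507.18674917 176.83067069]
```

```bash
python3 - <<'E'
import cv2
a=cv2.imread("pics/wrist5.png")[0:190,230:530];cv2.imwrite("pics/c5.png",cv2.resize(a,None,fx=2.6,fy=2.6,interpolation=cv2.INTER_CUBIC))
E
```

```text
(no output)
```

View pics/c5.png

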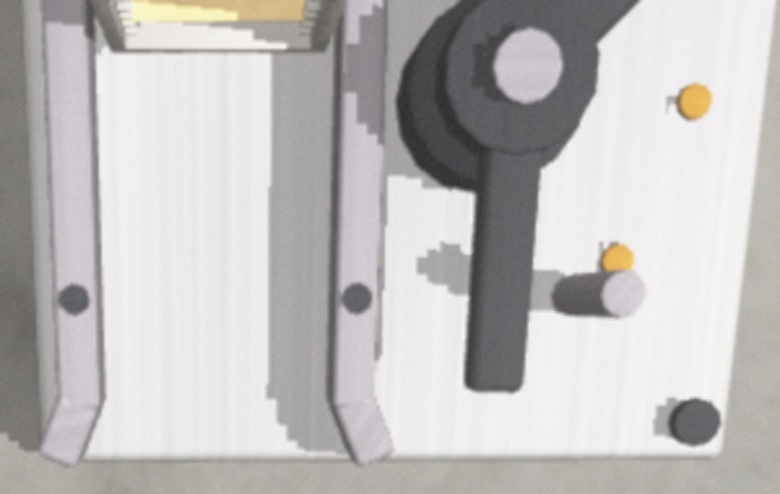

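Request:
{"api": "arm_command", "payload": {"motion": [{"slide": [0.03, -0.053, 0], "turn": [0, 0, 0]}, {"slide": [0.03, -0.053, 0], "turn": [0, 0, 0]}, {"slide": [0.03, -0.053, 0], "turn": [0, 0, 0]}, {"slide": [0.03, -0.053, 0], "turn": [0, 0, 0]}, {"slide": [0.03, -0.053, 0], "turn": [0, 0, 0]}]}}

```text
t: 6.8
tool_pos: [0.546, -0.0714, 0.3158]
orientation: [2.222, -2.221, -0.0]
force: [-0.4, 0.2, 0.1]
opening: 0.0005
```

Request:
{"api": "arm_command", "payload": {"motion": [{"slide": [0.033, -0.053, 0], "turn": [0, 0, 0]}, {"slide": [0.033, -0.053, 0], "turn": [0, 0, 0]}, {"slide": [0.033, -0.053, 0], "turn": [0, 0, 0]}, {"slide": [0.033, -0.053, 0], "turn": [0, 0, 0]}, {"slide": [0.033, -0.056, 0], "turn": [0, 0, 0]}]}}

```text
t: 7.22
tool_pos: [0.6532, -0.1374, 0.3151]
orientation: [2.222, -2.22, -0.001]
force: [-0.0, -0.4, 0.7]
opening: 0.0004
```

Request:
{"api": "arm_command", "payload": {"motion": [{"slide": [0, 0, 0], "turn": [0, 0, 0]}, {"slide": [0, 0, 0], "turn": [0, 0, 0]}, {"slide": [0, 0, 0], "turn": [0, 0, 0]}, {"slide": [0, 0, 0], "turn": [0, 0, 0]}, {"slide": [0, 0, 0], "turn": [0, 0, 0]}]}}

```text
t: 7.63
tool_pos: [0.6512, -0.136, 0.3168]
orientation: [-2.223, 2.22, -0.0]
force: [0.3, 0.3, 0.6]
opening: 0.0006
```

```bash
python3 - <<'E'
from plant import robot
import cv2,numpy as np
for n in("wrist","scene"):
    c=robot.read_camera(n);cv2.imwrite(f"pics/{n}6.png",c["pixels"])
s=robot.read_state();print(s["tool_pos"],s["force"],s["opening"])
E
```

```text
[ 0.65119142 -0.13608563  0.31720216] [ 0.43459549 -0.20872348  0.70039596] 0.0009154260517500275
```

View pics/wrist6.png

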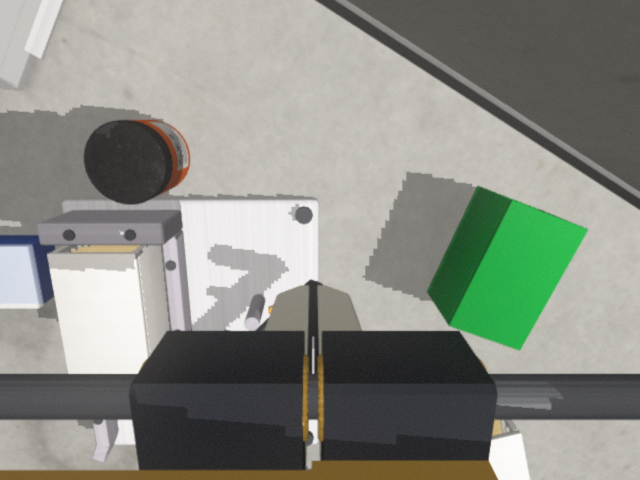

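View pics/scene6.png

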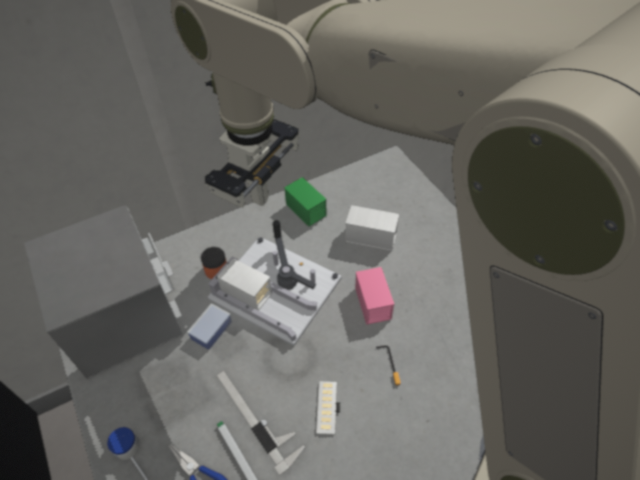

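Request:
{"api": "arm_command", "payload": {"motion": [{"slide": [0, 0, 0.04], "turn": [0, 0, 0]}, {"slide": [0, 0, 0.04], "turn": [0, 0, 0]}, {"slide": [0, 0, 0.04], "turn": [0, 0, 0]}, {"slide": [0, 0, 0.03], "turn": [0, 0, 0]}, {"slide": [0, 0, 0.02], "turn": [0, 0, 0]}]}}

```text
t: 8.15
tool_pos: [0.6508, -0.1362, 0.2472]
orientation: [2.222, -2.22, -0.002]
force: [0.1, -0.5, -0.7]
opening: 0.0002
```

```bash
python3 - <<'E'
from plant import robot
import cv2,numpy as np
for n in("scene",):
    c=robot.read_camera(n);cv2.imwrite(f"pics/{n}7.png",cv2.resize(c["pixels"][160:310,195:355],None,fx=4,fy=4,interpolation=cv2.INTER_CUBIC))
s=robot.read_state();print(s["tool_pos"],s["force"])
# way points of finger centre (world) leading the post
p=np.load("nest.npy");px,py=p[0]-.026,p[1]-.062
for a in np.arange(0,1.61,.1):
    t=-np.pi/4-a; x,y=px+.09*np.cos(t),py+.09*np.sin(t); print(round(a,1),round(x+.0155,4),round(y,4))
E
```

```text
[ 0.6504571  -0.13616514  0.2458371 ] [-0.75309317  0.51903571 -0.50127105]
0.0 0.6374 -0.1363
0.1 0.6308 -0.1423
0.2 0.6235 -0.1476
0.3 0.6158 -0.1522
0.4 0.6076 -0.156
0.5 0.5991 -0.159
0.6 0.5904 -0.1611
0.7 0.5815 -0.1623
0.8 0.5725 -0.1626
0.9 0.5635 -0.162
1.0 0.5546 -0.1606
1.1 0.546 -0.1582
1.2 0.5375 -0.155
1.3 0.5295 -0.151
1.4 0.5219 -0.1462
1.5 0.5148 -0.1406
1.6 0.5083 -0.1344
```

View pics/scene7.png

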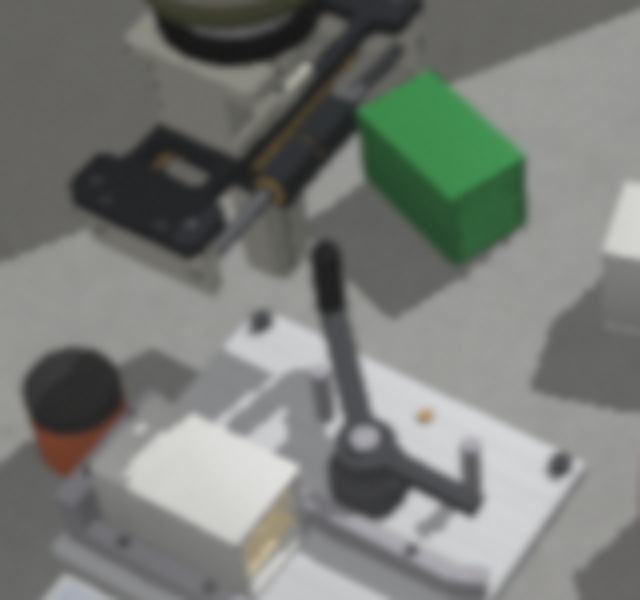

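Request:
{"api": "arm_command", "payload": {"motion": [{"slide": [0, 0.017, 0], "turn": [0, 0, 0]}, {"slide": [0, 0.017, 0], "turn": [0, 0, 0]}, {"slide": [0.013, 0.017, 0], "turn": [0, 0, 0]}, {"slide": [0.013, 0.017, 0], "turn": [0, 0, 0]}, {"slide": [0.012, 0.018, 0], "turn": [0, 0, 0]}]}}

```text
t: 8.62
tool_pos: [0.6185, -0.1518, 0.2503]
orientation: [-2.219, 2.216, -0.01]
force: [16.7, -0.6, -13.3]
opening: 0.0003
```

Request:
{"api": "arm_command", "payload": {"motion": [{"slide": [0.009, 0.02, 0], "turn": [0, 0, 0]}, {"slide": [0.007, 0.02, 0], "turn": [0, 0, 0]}, {"slide": [0.005, 0.02, 0], "turn": [0, 0, 0]}, {"slide": [0.003, 0.02, 0], "turn": [0, 0, 0]}, {"slide": [0.001, 0.015, 0], "turn": [0, 0, 0]}]}}

```text
t: 9.03
tool_pos: [0.5792, -0.1627, 0.251]
orientation: [-2.221, 2.22, -0.007]
force: [4.0, -2.1, 0.8]
opening: 0.0006
```

```bash
python3 - <<'E'
from plant import robot
import cv2,numpy as np
for n in("scene",):
    c=robot.read_camera(n);cv2.imwrite(f"pics/{n}8.png",cv2.resize(c["pixels"][160:310,195:355],None,fx=4,fy=4,interpolation=cv2.INTER_CUBIC))
s=robot.read_state();print(s["tool_pos"],s["force"])
E
```

```text
[ 0.57831999 -0.16250018  0.25050223] [ 0.2076763   0.06816488 -0.25069461]
```

View pics/scene8.png

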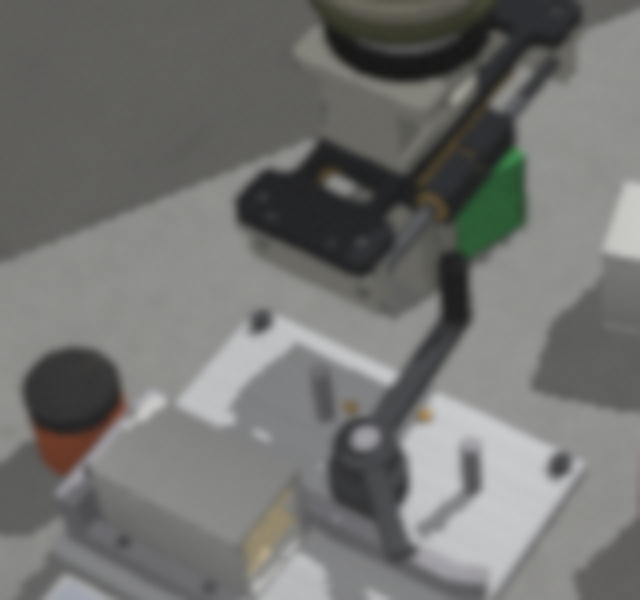

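Request:
{"api": "arm_command", "payload": {"motion": [{"slide": [0, 0.02, 0], "turn": [0, 0, 0]}, {"slide": [0, 0.02, 0], "turn": [0, 0, 0]}, {"slide": [-0.004, 0.02, 0], "turn": [0, 0, 0]}, {"slide": [-0.007, 0.02, 0], "turn": [0, 0, 0]}, {"slide": [-0.009, 0.02, 0], "turn": [0, 0, 0]}]}}

```text
t: 9.5
tool_pos: [0.5406, -0.1551, 0.2511]
orientation: [-2.22, 2.219, -0.014]
force: [10.1, -8.8, -1.4]
opening: 0.0006
```

Request:
{"api": "arm_command", "payload": {"motion": [{"slide": [-0.008, 0.012, 0], "turn": [0, 0, 0]}, {"slide": [-0.008, 0.012, 0], "turn": [0, 0, 0]}, {"slide": [-0.008, 0.012, 0], "turn": [0, 0, 0]}, {"slide": [-0.008, 0.012, 0], "turn": [0, 0, 0]}, {"slide": [-0.006, 0.01, 0], "turn": [0, 0, 0]}]}}

```text
t: 9.92
tool_pos: [0.5154, -0.138, 0.2488]
orientation: [-2.222, 2.22, 0.001]
force: [2.5, 1.7, 1.4]
opening: 0.0007
```

```bash
python3 - <<'E'
from plant import robot
import cv2,numpy as np
for n in("scene",):
    c=robot.read_camera(n);cv2.imwrite(f"pics/{n}9.png",cv2.resize(c["pixels"][160:310,195:355],None,fx=4,fy=4,interpolation=cv2.INTER_CUBIC))
s=robot.read_state();print(s["tool_pos"],s["force"])
E
```

```text
[ 0.51487741 -0.13768492  0.2485146 ] [0.40731733 0.6138368  0.02372515]
```

View pics/scene9.png

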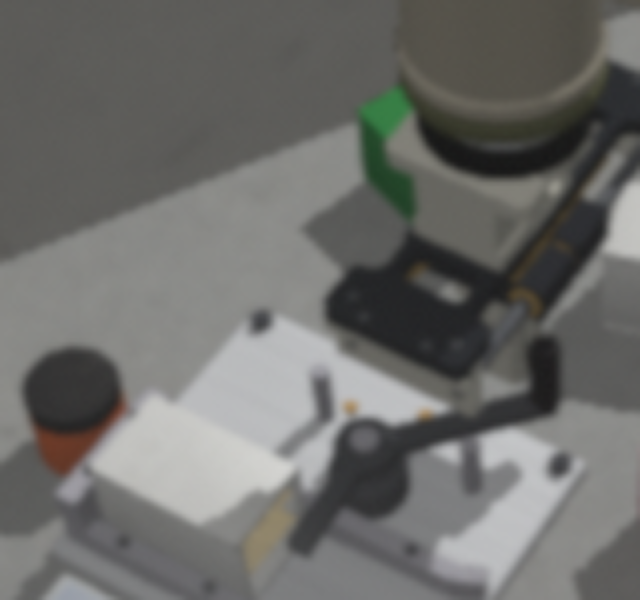

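Request:
{"api": "arm_command", "payload": {"motion": [{"slide": [-0.003, 0.007, 0], "turn": [0, 0, 0]}, {"slide": [-0.003, 0.007, 0], "turn": [0, 0, 0]}, {"slide": [0, 0.006, 0], "turn": [0, 0, 0]}, {"slide": [0, 0, 0], "turn": [0, 0, 0]}, {"slide": [0, 0, 0], "turn": [0, 0, 0]}]}}

```text
t: 10.38
tool_pos: [0.5086, -0.1351, 0.2486]
orientation: [-2.22, 2.218, -0.0]
force: [10.4, 8.4, -4.6]
opening: 0.0004
```

Request:
{"api": "arm_command", "payload": {"motion": [{"slide": [0, -0.02, 0], "turn": [0, 0, 0]}, {"slide": [0, -0.03, 0], "turn": [0, 0, 0]}, {"slide": [0, -0.01, -0.05], "turn": [0, 0, 0]}, {"slide": [0, 0, -0.09], "turn": [0, 0, 0]}, {"slide": [0, 0, -0.09], "turn": [0, 0, 0]}]}}

```text
t: 10.8
tool_pos: [0.5312, -0.1361, 0.3396]
orientation: [2.22, -2.218, -0.008]
force: [1.2, -1.1, 0.6]
opening: 0.0005
```

Request:
{"api": "arm_command", "payload": {"motion": [{"slide": [0.09, 0, -0.03], "turn": [0, 0, 0]}, {"slide": [0.09, 0, 0], "turn": [0, 0, 0]}, {"slide": [0.09, 0, 0], "turn": [0, 0, 0]}, {"slide": [0.09, 0.03, 0], "turn": [0, 0, 0]}, {"slide": [0.09, 0.03, 0], "turn": [0, 0, 0]}]}}

```text
t: 11.22
tool_pos: [0.5077, -0.3179, 0.3524]
orientation: [2.223, -2.219, -0.001]
force: [0.8, 0.4, 0.0]
opening: 0.0004
```

Request:
{"api": "arm_command", "payload": {"motion": [{"slide": [0.09, 0.04, 0], "turn": [0, 0, 0]}, {"slide": [0.09, 0.04, 0], "turn": [0, 0, 0]}, {"slide": [0.09, 0.04, 0], "turn": [0, 0, 0]}, {"slide": [0, 0, 0], "turn": [0, 0, 0]}, {"slide": [0, 0, 0], "turn": [0, 0, 0]}]}}

```text
t: 11.63
tool_pos: [0.4587, -0.4263, 0.3519]
orientation: [2.218, -2.225, -0.003]
force: [-0.0, 0.9, -0.1]
opening: 0.0005
```

```bash
python3 - <<'E'
from plant import robot
import cv2,numpy as np
c=robot.read_camera("top");cv2.imwrite("pics/top10.png",cv2.resize(c["pixels"][140:310,190:330],None,fx=3.5,fy=3.5,interpolation=cv2.INTER_CUBIC))
cv2.imwrite("pics/top10f.png",c["pixels"])
s=robot.read_state();print(s["t"],s["tool_pos"],s["force"])
E
```

```text
11.6833 [ 0.45951116 -0.42495992  0.35196988] [ 0.30686204  0.29863162 -0.07702105]
```

View pics/top10.png

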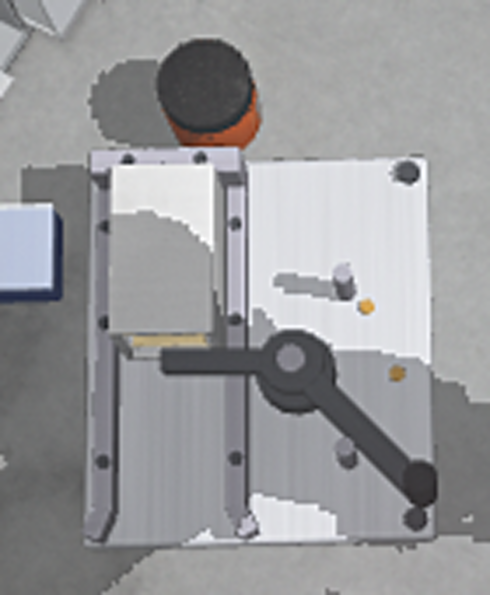

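View pics/top10f.png

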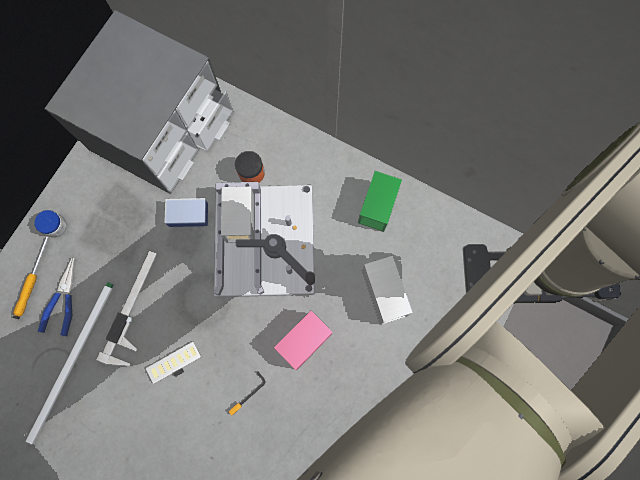

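```bash
python3 - <<'E'
from h import *
d=np.load("top0.npz");p=np.load("nest.npy")
top=lambda c:(190+(c[0]+.5)/3.5-.5,140+(c[1]+.5)/3.5-.5)
w=ray(d,*top((422,481)),.09)[:2]-p[:2]-[-.026,-.062];print(w,np.hypot(*w),-np.pi/4-np.arctan2(w[1],w[0]))
a=ray(d,*top((163,360)),.05)[:2];b=ray(d,*top((240,360)),.05)[:2];v=a-b;print("keeper lever",np.pi-np.arctan2(v[1],v[0]))
for c in [(110,165),(214,165),(110,333),(210,334)]: print(ray(d,*top(c),.067)[:2]-p[:2])
from plant import robot
print(robot.close_job())
E
```

```text
[-0.06685023 -0.06282608] 0.0917391443964326 1.6018186297634789
keeper lever 1.5921283617496411
[0.07013146 0.02509931]
[ 0.06907274 -0.02556845]
[-0.01424607  0.02348452]
[-0.01575436 -0.02427512]
the job is handed in; nothing more can be done
None
```

I pushed the magazine home against the backstop, then pushed the lever by its post past the first notch to its second stop. I backed the arm clear and handed the job in at about 12 s of the 51 s allowed.

- **Magazine:** in the last top-camera picture its ends measure x = +0.070 m and -0.015 m in the nest's frame. That puts its origin at about 0.027 to 0.028 m (home is 0.028). The push ended against a firm 18 N at the backstop, with the lever still open.
- **Lever:** measured from the post it stands at 1.60 rad, and from the keeper arm at 1.59 rad. The keeper arm lies across the channel behind the magazine.
- **Bystanders:** the larger magazine, jar and box look unmoved compared with the first picture. I judged this by eye and did not measure it.
- **Disagreements:** the wrist camera, after the magazine push, put it 1 to 2 mm short of home. The top camera put it within about 1 mm. Both are inside the 4 mm allowed.
- **Upward force:** during that last push the wrist also read about 13 N upwards. I saw no sign in the pictures of the magazine lifting or tipping.

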